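# Seat the lens barrel in the sprung V-stand

## Robot

A 6-joint arm with a two-finger parallel gripper is mounted at the origin on the work surface. World frame = base frame: x ahead of the robot, y to its left, z up, the work surface at z = 0. Lengths are in m, angles in rad, forces in N, time in s.
With the tool pointing down it reaches from about 0.425 to 0.95 m from the base axis. Payload 3.5 kg.
Tool frame: the origin (TCP) lies at the very end of the fingers, on their centre line; the grasp point (between the pads) lies 19 mm behind it; z points along the fingers, y is the direction in which the jaws open and shut (so a half turn about z gives the same grasp; the last joint's range is limited). The gripper opens to 85 mm and grips with 20 to 120 N. Pads are 22 mm wide; open, the fingers measure 114 mm over their backs; the gripper's body (76 mm by 85 mm) begins 54 mm behind the grasp point. The pads swing forward as they close: fully open they stand 13 mm farther back than shut.
Start: joints at [-1.464, 0.286, 1.577, -0, 1.279, -0.15], TCP at [0.171, -0.653, 0.231] pointing down, gripper open.
Joint ranges: [-2.77, 2.77], [-0.9, 2.22], [0.21, 2.48], [-1.53, 4.67], [0.24, 2.81], [-2.84, 2.84]. Speed limits (rad/s): [2.79, 2.79, 3.14, 3.14, 3.14, 3.14].

## Interface

Orientations are given as a unit quaternion [x, y, z, w].
In Python, from plant import ctrl, eyes, ticket gives the robot as it stands.
- The arm moves only by the tool send_rows, never from a script. Its arguments are lists of equal length, an entry for each row: "translation": the shift along the tool's x, y, z in units of 30 mm (1.0 is 30 mm), a list of three; "rotation": the turn, a rotation vector about the tool's x, y, z in units of 5 degrees (1.0 is 5 degrees), a list of three; "grip": the finger opening in mm, from 0 to 85.4. A call has 1 to 5 rows; each row shifts and turns the commanded pose from where the row before left it, along the tool's axes as they then stand; what a row does not reach is not made up. A row lasts 1/8 s, in which the tool goes at most 62.5 mm and 10.7 degrees, less where a joint would pass 70% of its speed; a pose out of reach is approached as far as the arm can. A call is refused whole if a number of a shift passes 1 or a number of a turn 1, either way. A call with a gripper value outside its range is refused whole. The fingers move at their own pace and stop on an object; "squeeze" is the grip in N (left out, the last holds). Time passes only in rows, so rows that do not move let the fingers close. It gives the time, the measured TCP pose, the force and the opening at its end, in the units of the state.
- ctrl.get_state(): the state, without advancing time (a new reading comes with each control period).
- eyes.read_camera(name): name is "scene" or "top" or "wrist"; returns a dict with "image" (400x640x3 uint8, blue, green, red), "mtx" (3x3 intrinsics, pixels), "xyz" and "orientation" of the camera in the world; the wrist camera has in their place "hand_eye" (4x4, takes a point from camera to tool coordinates, whose origin is the TCP and whose axes are the flange's). Camera axes: x right, y down, z forward; pixel columns grow to the right and rows downward; lengths in m; the calibration is good to about 2 mm. A picture is of the moment at which its call begins: read the wrist's pose just before it. There is no depth.
- ticket.sign_off(): hands the job in, once; it reports no verdict.
The state is a dict: "time": time; "qpos": joint angles; "dq": joint speeds; "joint_efforts": joint torques, N m; "eef_pos": TCP position; "tcp_rot": TCP orientation; "contact_force": force on the tool from outside, world axes, zero at the start; "wrist_torque": the same for the moment, N m; "opening": opening from 0.0 (shut) to 1.0 (fully open).
Only numpy, scipy, OpenCV 4.12 (cv2) and the standard library are available. Lean on these libraries where they do the work, as an engineer would, in place of code of your own. Each camera call takes 0.05 s, during which the arm holds its last target. There are 200 camera calls.

## Task

On the modeller's bench, swing the hasp with the red pull right off the lid of the grey lens case, open the case by its orange tab so that the lid stays up, and only then lift the lens barrel out. Lay the barrel, lengthwise centred, in the brass V-stand so that it bears on both sides of the V, press it down until the sprung V-head has sunk about halfway, and finish while still holding it pressed there: do not let go. Do not lift the lid while the hasp is still over it, and do not disturb the paint bottle, the thinner jar or the model rocket.

Things in the scene. Friction and masses are not known exactly. Their poses are not given: they have to be found in the camera images.
- case: Fixed grey case, 130 (x) x 190 (y) x 56 high, walls and floor 5. Origin under its centre on the bench, z up. Hasp and lid tab are at its front (-x), turned roughly to the robot's right; the lid hinges at its rear. The barrel lies on the floor along y, up to 20 mm off the middle in y, between two black rails 5 mm high whose inner edges are 14.5 mm either side of the middle.
- hasp (a joint): Hasp angle, rad: 0 flat over the lid, 1.57 upright, 2.7 fully off, hanging before the case's front. Starts at 0 to 0.2; friction keeps it where it is left. Axis parallel to the case's y; it swings from over the lid up and over to the case's -x. Hasp and lid do not block one another.
- hasp_pull (a point): Centre of the red pull at the hasp's free end, a round bar 14 mm thick, 20 mm long along the case's y; moves with the hasp. At angle 0 it is 12 mm above the lid's top, 50 mm from the hinge in the case's +x and 9 mm above it. Can be pinched from above by its two ends (20 mm, fingers closing along the case's y) and turns between the pads.
- hasp_hinge (a point): Point on the hasp's hinge axis at the middle of its width, in the case's frame at (-72, 45, 67) mm.
- lid (a joint): Lid angle in rad: 0 shut, 1.57 upright, 1.9 the stop, leaning back. Stays where it is left (friction). Starts shut.
- lid_tab (a point): Centre of the lid's orange tab, a round bar 14 mm thick, 20 mm long along the case's y, 22 mm beyond the lid's front edge; shut it is at (-87, -45, 60) mm in the case's frame. Moves with the lid. Pinch it from above by its two ends (20 mm, fingers closing along the case's y); it turns between the pads. Lid 8 mm thick, its top 64 mm up when shut.
- lid_hinge (a point): Point on the lid's hinge axis in line with the tab, in the case's frame at (65, -45, 60) mm: 152 mm from the tab. The tab swings from the case's -x side up and over towards +x.
- lens: Loose dark metal lens barrel, a smooth cylinder 40 mm in diameter and 110 mm long with brass rims, glass ends and two yellow rings 33 mm apart about its middle; about 110 to 210 g. Origin at its centre, its y along the cylinder's axis. Starts lying in the shut case, its axis along the case's y.
- stand: Fixed V-stand: green base 80 (x) x 120 (y) x 22 mm, origin under its centre on the bench, z up. The groove runs along its y. The sprung aluminium head carries two brass 90-degree Vs, each 14 mm long in y, centred 38 mm either side of the middle: 62 mm is free between them for the fingers. The Vs' tops are 42 mm apart, 7 mm below the seated barrel's axis; the head's bar is 33 mm below it.
- vhead (a joint): How far the V-head has been pressed down, in m: 0 up, 0.010 at its stop. Spring: about 4 N to start, then 1.2 N per mm. The barrel's own weight does not move it. The brass faces are polished and slippery (friction about 0.12). A grip held off to one side loads one side of the V only: a sideways force on the tool shows it.
- v_seat (a point): Where the centre of a properly seated, centred barrel belongs; it sinks with the V-head. Unpressed it is 75 mm above the bench, on the stand's z axis. Its y is along the groove, its z up.
- paint_bottle: Bystander: orange paint bottle with white cap, 32 mm across, 75 mm high, origin under its centre.
- thinner_jar: Bystander: whitish glass jar with a white cap, 44 mm across, 45 mm high, origin under its centre.
- model_rocket: Bystander: white model rocket lying along its x, 126 mm long, 16 mm thick with fins, origin under its middle.
Not all that is in view belongs to the job. There is more than one size of the stand; the one meant has the size given above.

How it is judged:
On the way, in this order (a step that is already met when the one before it is completed fails the run):
1. the hasp is swung off the lid (past 1.7 rad) (value of joint hasp above 1.7 rad), for 0.2 s.
2. the lid is open (past 1.4 rad) (value of joint lid above 1.4 rad), for 0.2 s.
3. the barrel is lifted clear of the case in the gripper (z of lens in the frame of case above 0.085 m and contact force between the fingers and lens above 1 N), for 0.1 s.
At the end, for the whole second after the job is handed in: Still held pressed: V-head sunk 2 to 8.5 mm, over 0.8 N on a face of each side of the V (vhead_c1, c2; c3, c4), 3 N from the fingers; barrel still, within 0.06 rad of the groove, 2.5 mm across, 3 mm in height and 10 mm lengthwise of the seat; hasp past 1.7 rad, lid past 1.4 rad (value of joint vhead between 0.002 and 0.0085 m and (contact force between lens and vhead_c1 above 0.8 N or contact force between lens and vhead_c2 above 0.8 N) and (contact force between lens and vhead_c3 above 0.8 N or contact force between lens and vhead_c4 above 0.8 N) and contact force between the fingers and lens above 3 N and angle between the y axis of lens and the y axis of v_seat, either way round below 0.06 rad and x of lens in the frame of v_seat between -0.0025 and 0.0025 m and y of lens in the frame of v_seat between -0.01 and 0.01 m and z of lens in the frame of v_seat between -0.003 and 0.003 m and linear speed of lens below 0.02 m/s and value of joint hasp above 1.7 rad and value of joint lid above 1.4 rad); the arm keeps its last pose, push and grip.
It fails at once if the lid is lifted while the hasp is still over it (value of joint lid above 0.12 rad and value of joint hasp below 1.2 rad).
It fails at once if the paint bottle is disturbed (moved over 30 mm or tipped) (distance of paint_bottle from where it was at the start of the episode above 0.03 m or angle between paint_bottle's own z axis and vertical above 0.5 rad).
It fails at once if the thinner jar is disturbed (moved over 30 mm or tipped) (distance of thinner_jar from where it was at the start of the episode above 0.03 m or angle between thinner_jar's own z axis and vertical above 0.5 rad).
It fails at once if the model rocket is disturbed (moved over 30 mm) (distance of model_rocket from where it was at the start of the episode above 0.03 m).
It also fails if it takes over 61 s, if anything falls off the work surface, if the arm or the gripper's body presses on something with over 40 N, if the wrist force passes 120 N, or if a joint passes its speed limit or range.

## Working session

There is one attempt and no reset: what is moved stays moved. The work goes in short steps, Python scripts to look and compute and a tool call to move; the robot and the scene stay as the last step left them, time stands still between calls to the robot, and variables do not carry over. Pictures are saved under pics/ and viewed, about 8 in all and at most 12, crops included, and the job is handed in when it is done.

Besides the shell and the picture viewer there is one more tool, called after "Call:" as name(argument=value, ...) on one line, values as JSON. send_rows: Moves the arm, as the interface text tells. Its arguments: {"type":"object","properties":{"translation":{"type":"array"},"rotation":{"type":"array"},"grip":{"type":"array"},"squeeze":{"type":"number"}},"required":["translation","rotation","grip"]}

```bash
ls; mkdir -p pics; python3 - <<'E'
from plant import ctrl,eyes
import cv2,numpy as np
s=ctrl.get_state();print(s)
for n in("scene","top"):
    c=eyes.read_camera(n);cv2.imwrite(f"pics/{n}0.png",c["image"]);print(n,c["mtx"],c["xyz"],c["orientation"])
    np.savez(f"{n}0.npz",**{k:np.array(v) for k,v in c.items()})
E
```

```text
pics
{'time': 0.0, 'qpos': array([-1.46402407e+00,  2.87207554e-01,  1.57818154e+00, -2.48878973e-05,
        1.27859276e+00, -1.50003131e-01]), 'dq': array([ 0.00030472,  0.00140816,  0.00062627, -0.00052019, -0.00059594,
        0.0006363 ]), 'joint_efforts': array([ 1.18048159e-03, -4.05979013e+01, -2.92624801e+01, -3.14090369e-05,
        5.86417853e-03, -4.28922348e-06]), 'eef_pos': array([ 0.17137482, -0.65220186,  0.22991679]), 'tcp_rot': array([ 9.91768446e-01,  1.28038750e-01,  1.39103373e-05, -1.19457561e-03]), 'contact_force': array([-0.70677723,  0.09745135, -0.25005304]), 'wrist_torque': array([-0.00470162, -0.04008951,  0.01189216]), 'opening': 0.9970278380111824}
scene [[444.84786667   0.         320.35730361]
 [  0.         444.84786667 205.30723155]
 [  0.           0.           1.        ]] [ 1.08532824 -0.40665234  0.78441632] [ 0.81163406  0.44853044 -0.17115168 -0.33283284]
top [[363.24760964   0.         326.03865834]
 [  0.         363.24760964 193.59286561]
 [  0.           0.           1.        ]] [ 0.41535662 -0.04012322  0.95055325] [-0.7048139   0.70518926 -0.03955736  0.06618678]
```

View pics/top0.png

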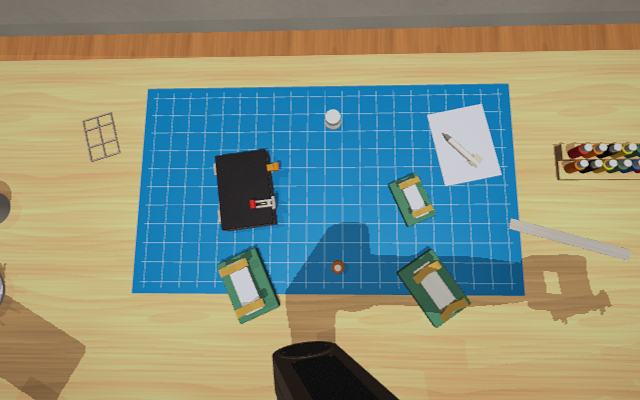

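View pics/scene0.png

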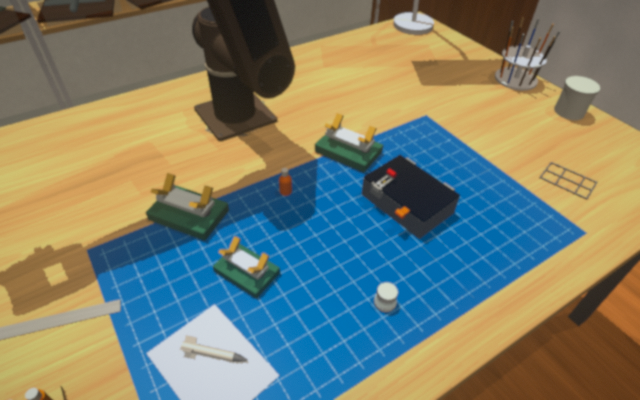

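The top view shows three candidate stands at (248,285), (411,199) and (433,287). The case is at (247,190) with the red pull at (254,203) and the orange tab at (273,167). The jar is at (333,119), the bottle at (338,267) and the rocket at (462,150). I'll enlarge the stands and the case together to measure them.

```bash
cat > h.py <<'E'
import numpy as np,cv2
from scipy.spatial.transform import Rotation as R
def load(n): return dict(np.load(n))
def ray(c,uv):
    uv=np.atleast_2d(np.array(uv,float));K=c["mtx"]
    d=np.c_[(uv-K[:2,2])/[K[0,0],K[1,1]],np.ones(len(uv))]
    return R.from_quat(c["orientation"]).apply(d)
def at(c,uv,z):
    d=ray(c,uv);return c["xyz"]+d*((z-c["xyz"][2])/d[:,2])[:,None]
def proj(c,p):
    q=R.from_quat(c["orientation"]).inv().apply(np.atleast_2d(p)-c["xyz"])
    return q[:,:2]/q[:,2:]*[c["mtx"][0,0],c["mtx"][1,1]]+c["mtx"][:2,2]
E
python3 - <<'E'
from h import *
c=load("top0.npz");im=c["image"]
cv2.imwrite("pics/crop1.png",cv2.resize(im[140:340,200:480],None,fx=2.85,fy=2.85,interpolation=cv2.INTER_CUBIC))
hsv=cv2.cvtColor(im,cv2.COLOR_BGR2HSV)
# green bases + contents: hull of the green blobs
m=cv2.inRange(hsv,(60,80,30),(88,255,200))
n,l,st,ce=cv2.connectedComponentsWithStats(cv2.morphologyEx(m,cv2.MORPH_CLOSE,np.ones((9,9))))
for i in range(1,n):
    if st[i,4]<200: continue
    p=np.argwhere(l==i)[:,::-1]
    w=at(c,p,0.022)[:,:2]
    r=cv2.minAreaRect((w*1000).astype(np.float32));print(ce[i],st[i,4],r)
E
```

```text
[410.19053254 200.25798817] 845 ((540.8770751953125, -224.33615112304688), (118.77474212646484, 79.78353881835938), 22.86558723449707)
[251.34832905 283.83354756] 1556 ((325.0052795410156, 191.21600341796875), (157.9538116455078, 108.79058837890625), 24.386911392211914)
[428.64970646 285.23483366] 1533 ((321.480224609375, -269.0748596191406), (160.07302856445312, 106.42579650878906), 34.451473236083984)
```

View pics/crop1.png

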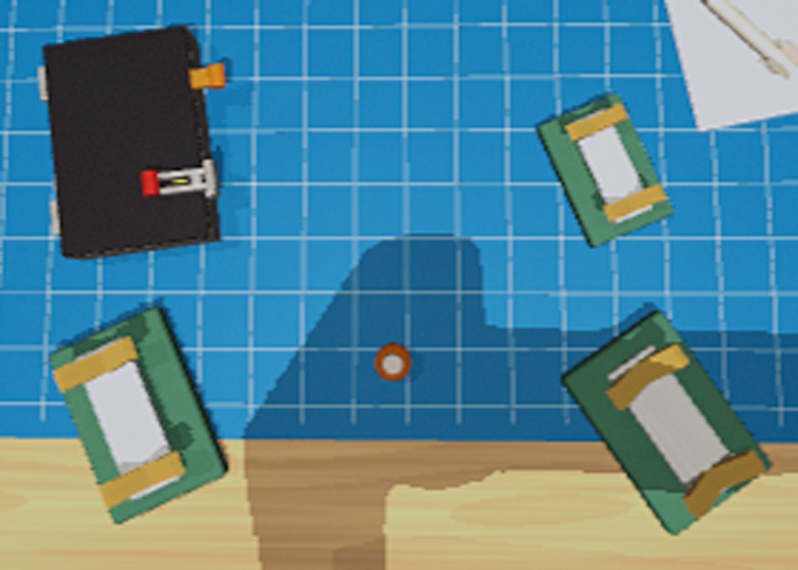

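The crop shows the stand at crop (605,170), top-view (411,199), measuring 119 x 80 mm. That matches the given 120 x 80; the other two are about 160 x 107, so they are decoys. Next I'll measure the case, pull, tab and bystanders.

```bash
python3 - <<'E'
from h import *
from scipy.optimize import least_squares
C={n:load(n+"0.npz") for n in("top","scene")}
def blobs(c,lo,hi,roi,k=1):
    im=cv2.cvtColor(c["image"],cv2.COLOR_BGR2HSV);m=cv2.inRange(im,lo,hi)
    M=np.zeros_like(m);x0,y0,x1,y1=roi;M[y0:y1,x0:x1]=m[y0:y1,x0:x1];return M
def big(M):
    n,l,st,ce=cv2.connectedComponentsWithStats(M);i=1+np.argmax(st[1:,4]);return ce[i],st[i,4],l==i
t,s=C["top"],C["scene"]
lid=big(cv2.morphologyEx(blobs(t,(0,0,0),(180,255,60),(200,135,285,240)),cv2.MORPH_OPEN,np.ones((3,3))))
r=cv2.minAreaRect((at(t,np.argwhere(lid[2])[:,::-1],0.064)[:,:2]*1000).astype(np.float32));print("lid",r)
red=[big(blobs(c,(0,150,100),(6,255,255),roi)|blobs(c,(172,150,100),(180,255,255),roi)) for c,roi in((t,(240,190,265,215)),(s,(375,160,405,190)))]
org=[big(blobs(c,(8,150,120),(24,255,255),roi)) for c,roi in((t,(262,155,290,180)),(s,(390,200,415,222)))]
def tri(uvs):
    A=np.zeros((3,3));b=np.zeros(3)
    for c,uv in zip((t,s),uvs):
        d=ray(c,uv)[0];d/=np.linalg.norm(d);P=np.eye(3)-np.outer(d,d);A+=P;b+=P@c["xyz"]
    X=np.linalg.solve(A,b);return X,[np.round(proj(c,X)[0]-uv,1) for c,uv in zip((t,s),uvs)]
for n,o in(("red",red),("org",org)): print(n,[(x[0],x[1]) for x in o],tri([x[0] for x in o]))
print("red z76",at(t,red[0][0],.083),"tab z67",at(t,org[0][0],.067))
# stand, V brass
b=blobs(t,(12,100,100),(28,255,255),(385,165,440,230))
n,l,st,ce=cv2.connectedComponentsWithStats(b)
V=[ce[i] for i in range(1,n) if st[i,4]>30];w=at(t,V,.066);print("V",V,w,w.mean(0),np.degrees(np.arctan2(*(w[0]-w[1])[[1,0]])))
for n,uv,z in(("jar",(333,117),.045),("bottle",(338,267.5),.075),("rocket",(462,150),.01)): print(n,at(t,uv,z))
E
```

```text
lid ((562.0239868164062, 195.89816284179688), (191.0096893310547, 135.83926391601562), 7.8521647453308105)
red [(array([252.19230769, 203.84615385]), np.int32(52)), (array([390.7962963 , 171.88888889]), np.int32(54))] (array([0.52092386, 0.17054819, 0.08598735]), [array([0.3, 0.2]), array([ 0.3, -0.1])])
org [(array([272.47126437, 166.5862069 ]), np.int32(87)), (array([401.72277228, 211.33663366]), np.int32(101))] (array([0.61810543, 0.12786838, 0.06189874]), [array([0.3, 0.2]), array([ 0.5, -0.1])])
red z76 [[0.52172951 0.17199321 0.083     ]] tab z67 [[0.61752615 0.12778924 0.067     ]]
V [array([408.74576271, 182.66101695]), array([422.24166667, 210.7       ])] [[ 0.57528584 -0.20961921  0.066     ]
 [ 0.50613386 -0.23989049  0.066     ]] [ 0.54070985 -0.22475485  0.066     ] 23.64139692371073
jar [[ 0.75364236 -0.02342707  0.045     ]]
bottle [[ 0.37070474 -0.03558699  0.075     ]]
rocket [[ 0.67205331 -0.36207549  0.01      ]]
```

```bash
cat >> h.py <<'E'
Y=np.radians(97.85);CC=np.array([.562,.199,0.])
def case(x,y,z): 
    return CC+R.from_euler('z',Y).apply([x/1e3,y/1e3,z/1e3])
def down(yaw): # tool x at world yaw, z down
    return R.from_euler('z',yaw,degrees=True)*R.from_euler('x',180,degrees=True)
def plan(wps,p=None,r=None):
    """wps: list of (pos,yaw_deg,nrows); prints round rows, follows rounding"""
    if p is None:
        from plant import ctrl
        s=ctrl.get_state();p=s["eef_pos"];r=R.from_quat(s["tcp_rot"])
    k=0;T=[];Q=[]
    def out():
        if T: print("T",str(T).replace(' ',''),"\nR",str(Q).replace(' ',''))
    for g,yaw,n in wps:
        for i in range(n):
            m=n-i
            t=np.round(r.inv().apply((np.array(g)-p)/m)/.03,2)
            q=np.round((r.inv()*down(yaw)).as_rotvec(degrees=True)/m/5,2)
            if max(abs(t).max(),abs(q).max())>1: print("!!",t,q)
            p=p+r.apply(t*.03);r=r*R.from_rotvec(q*5,degrees=True)
            T.append([float(a)+0 for a in t]);Q.append([float(a)+0 for a in q])
            if len(T)==5: out();T.clear();Q.clear()
    out();print("end",p.round(4),"yaw",np.degrees(np.arctan2(*r.as_matrix()[[1,0],0])).round(2))
    return p,r
E
python3 - <<'E'
from h import *
b=case(-23,45,160);print(b)
plan([((.52,-.32,.23),55,14),(b,97.85,18)])
E
```

```text
[0.52056304 0.17006943 0.16      ]
!! [ 1.03 -0.5   0.  ] [-0.   -0.   -0.58]
!! [ 1.05 -0.45  0.  ] [-0.   -0.   -0.57]
!! [ 1.08 -0.4   0.  ] [-0.   -0.   -0.58]
!! [ 1.09 -0.34  0.  ] [-0.   -0.   -0.57]
T [[1.0,-0.55,0.0],[1.03,-0.5,0.0],[1.05,-0.45,0.0],[1.08,-0.4,0.0],[1.09,-0.34,0.0]] 
R [[0.0,0.0,-0.58],[0.0,0.0,-0.58],[0.0,0.0,-0.57],[0.0,0.0,-0.58],[0.0,0.0,-0.57]]
!! [ 1.11 -0.29  0.  ] [-0.   -0.   -0.58]
!! [ 1.12 -0.23  0.  ] [-0.   -0.   -0.57]
!! [ 1.14 -0.17  0.  ] [-0.   -0.   -0.58]
!! [ 1.14 -0.12  0.  ] [-0.   -0.   -0.57]
!! [ 1.15 -0.06  0.  ] [-0.   -0.   -0.58]
T [[1.11,-0.29,0.0],[1.12,-0.23,0.0],[1.14,-0.17,0.0],[1.14,-0.12,0.0],[1.15,-0.06,0.0]] 
R [[0.0,0.0,-0.58],[0.0,0.0,-0.57],[0.0,0.0,-0.58],[0.0,0.0,-0.57],[0.0,0.0,-0.58]]
!! [ 1.15 -0.    0.01] [-0.   -0.   -0.57]
!! [1.15 0.05 0.  ] [-0.01 -0.01 -0.58]
!! [1.14 0.11 0.01] [-0.   -0.   -0.57]
!! [1.13 0.17 0.  ] [-0.01 -0.01 -0.58]
T [[1.15,0.0,0.01],[1.15,0.05,0.0],[1.14,0.11,0.01],[1.13,0.17,0.0],[0.74,-0.52,0.13]] 
R [[0.0,0.0,-0.57],[-0.01,-0.01,-0.58],[0.0,0.0,-0.57],[-0.01,-0.01,-0.58],[0.0,0.0,-0.48]]
T [[0.77,-0.49,0.13],[0.78,-0.46,0.13],[0.8,-0.42,0.13],[0.82,-0.39,0.13],[0.84,-0.35,0.13]] 
R [[0.0,0.0,-0.48],[0.0,0.0,-0.48],[0.0,0.0,-0.48],[0.0,0.0,-0.47],[0.0,0.0,-0.48]]
T [[0.85,-0.32,0.13],[0.86,-0.28,0.13],[0.87,-0.25,0.13],[0.88,-0.21,0.13],[0.89,-0.17,0.13]] 
R [[0.0,0.0,-0.47],[0.0,0.0,-0.48],[0.0,0.0,-0.47],[0.0,0.0,-0.48],[0.0,0.0,-0.47]]
T [[0.9,-0.14,0.13],[0.9,-0.1,0.13],[0.91,-0.06,0.13],[0.91,-0.02,0.13],[0.91,0.01,0.13]] 
R [[0.0,0.0,-0.48],[0.0,0.0,-0.47],[0.0,0.0,-0.48],[0.0,0.0,-0.47],[0.0,0.0,-0.48]]
T [[0.91,0.05,0.13],[0.9,0.09,0.12]] 
R [[0.0,0.0,-0.47],[0.0,0.0,-0.48]]
end [0.5207 0.1701 0.16  ] yaw 97.86
```

Call:
send_rows(translation=[[1, -0.5, 0], [1, -0.5, 0], [1, -0.45, 0], [1, -0.4, 0], [1, -0.35, 0]], rotation=[[0, 0, -0.6], [0, 0, -0.6], [0, 0, -0.6], [0, 0, -0.6], [0, 0, -0.6]], grip=[60, 60, 60, 60, 60], squeeze=40)

```text
time: 0.72
eef_pos: [0.2893, -0.537, 0.2306]
tcp_rot: [0.966, 0.257, 0.0, -0.001]
contact_force: [0.4, -0.7, 0.1]
opening: 0.704
```

Call:
send_rows(translation=[[1, -0.3, 0], [1, -0.25, 0], [1, -0.2, 0], [1, -0.1, 0], [1, -0.05, 0]], rotation=[[0, 0, -0.6], [0, 0, -0.6], [0, 0, -0.6], [0, 0, -0.6], [0, 0, -0.6]], grip=[60, 60, 60, 60, 60])

```text
time: 1.35
eef_pos: [0.3957, -0.4273, 0.2307]
tcp_rot: [0.925, 0.381, -0.0, -0.001]
contact_force: [-0.1, -0.7, -0.1]
opening: 0.702
```

Call:
send_rows(translation=[[1, 0, 0], [1, 0, 0], [1, 0, 0], [1, 0, 0], [1, 0, 0]], rotation=[[0, 0, -0.6], [0, 0, -0.6], [0, 0, -0.6], [0, 0, -0.6], [0, 0, -0.6]], grip=[60, 60, 60, 60, 60])

```text
time: 1.98
eef_pos: [0.4903, -0.3115, 0.2307]
tcp_rot: [0.867, 0.499, -0.0, -0.001]
contact_force: [0.4, -0.6, -0.3]
opening: 0.705
```

```bash
python3 - <<'E'
from h import *
b=case(-23,45,160)
plan([(b,97.85,16)])
E
```

```text
T [[0.9,-0.45,0.15],[0.92,-0.41,0.15],[0.93,-0.37,0.15],[0.95,-0.33,0.15],[0.96,-0.3,0.15]] 
R [[0.0,0.0,-0.48],[0.0,0.0,-0.48],[0.0,0.0,-0.47],[0.0,0.0,-0.48],[0.0,0.0,-0.47]]
T [[0.97,-0.26,0.15],[0.98,-0.21,0.15],[0.99,-0.17,0.15],[1.0,-0.13,0.15],[1.0,-0.09,0.15]] 
R [[0.0,0.0,-0.48],[0.0,0.0,-0.47],[0.0,0.0,-0.48],[0.0,0.0,-0.47],[0.0,0.0,-0.48]]
!! [ 1.01 -0.01  0.15] [-0.   -0.   -0.48]
!! [1.01 0.03 0.14] [-0.   -0.   -0.47]
T [[1.0,-0.05,0.14],[1.01,-0.01,0.15],[1.01,0.03,0.14],[1.0,0.08,0.15],[1.0,0.12,0.14]] 
R [[0.0,0.0,-0.47],[0.0,0.0,-0.48],[0.0,0.0,-0.47],[0.0,0.0,-0.48],[0.0,0.0,-0.47]]
T [[0.99,0.15,0.15]] 
R [[-0.01,-0.01,-0.48]]
end [0.5205 0.1701 0.1599] yaw 97.86
```

Call:
send_rows(translation=[[0.9, -0.45, 0.15], [0.9, -0.4, 0.15], [0.95, -0.4, 0.15], [0.95, -0.35, 0.15], [0.95, -0.3, 0.15]], rotation=[[0, 0, -0.5], [0, 0, -0.5], [0, 0, -0.5], [0, 0, -0.5], [0, 0, -0.5]], grip=[60, 60, 60, 60, 60])

```text
time: 2.6
eef_pos: [0.4977, -0.1607, 0.2081]
tcp_rot: [0.808, 0.59, -0.0, -0.0]
contact_force: [-0.2, 0.8, -0.0]
opening: 0.703
```

Call:
send_rows(translation=[[0.95, -0.25, 0.15], [1, -0.2, 0.15], [1, -0.15, 0.15], [1, -0.1, 0.15], [1, -0.1, 0.15]], rotation=[[0, 0, -0.5], [0, 0, -0.5], [0, 0, -0.5], [0, 0, -0.5], [0, 0, -0.5]], grip=[60, 60, 60, 60, 60])

```text
time: 3.22
eef_pos: [0.5071, -0.0105, 0.1857]
tcp_rot: [0.738, 0.674, -0.0, -0.0]
contact_force: [-0.0, 0.7, 0.0]
opening: 0.705
```

```bash
python3 - <<'E'
from h import *
plan([(case(-50,45,160),97.85,5)])
E
```

```text
!! [1.03 0.02 0.17] [-0.   -0.   -0.52]
!! [1.03 0.07 0.17] [-0.   -0.   -0.52]
!! [1.03 0.11 0.17] [-0.   -0.   -0.52]
!! [1.02 0.16 0.17] [-0.   -0.   -0.53]
T [[1.03,0.02,0.17],[1.03,0.07,0.17],[1.03,0.11,0.17],[1.02,0.16,0.17],[1.0,0.21,0.18]] 
R [[0.0,0.0,-0.52],[0.0,0.0,-0.52],[0.0,0.0,-0.52],[0.0,0.0,-0.53],[-0.01,0.0,-0.52]]
end [0.5243 0.1432 0.16  ] yaw 97.84
```

Call:
send_rows(translation=[[1, 0, 0.1], [1, 0.05, 0.1], [1, 0.1, 0.1], [1, 0.15, 0.1], [1, 0.2, 0]], rotation=[[0, 0, -0.5], [0, 0, -0.5], [0, 0, -0.5], [0, 0, -0.5], [0, 0, -0.6]], grip=[60, 60, 60, 60, 60])

```text
time: 3.85
eef_pos: [0.5226, 0.1397, 0.1735]
tcp_rot: [0.657, 0.754, -0.001, -0.001]
contact_force: [-0.5, 0.5, -0.2]
opening: 0.701
```

```bash
cat >> h.py <<'E'
def wrist(tag):
    from plant import ctrl,eyes
    s=ctrl.get_state();c=eyes.read_camera("wrist");H=np.array(c["hand_eye"]);q=R.from_quat(s["tcp_rot"])
    d=dict(image=c["image"],mtx=np.array(c["mtx"]),xyz=s["eef_pos"]+q.apply(H[:3,3]),orientation=(q*R.from_matrix(H[:3,:3])).as_quat())
    np.savez(tag+".npz",**d);cv2.imwrite(f"pics/{tag}.png",d["image"]);print(s["eef_pos"],s["time"],"cam",d["xyz"]);return d
E
python3 - <<'E'
from h import *
c=wrist("w1")
for p in((-23,45,81),(-72,45,67),(-87,-45,60),(-69,45,64)): print(p,proj(c,case(*p)))
E
```

```text
[0.52259748 0.13974136 0.17345893] 3.85 cam [0.51391905 0.20868926 0.31627996]
(-23, 45, 81) [[324.3706383  156.59074223]]
(-72, 45, 67) [[324.17334916 219.65009018]]
(-87, -45, 60) [[441.88595404 235.14333821]]
(-69, 45, 64) [[324.1591736  214.46804564]]
```

View pics/w1.png

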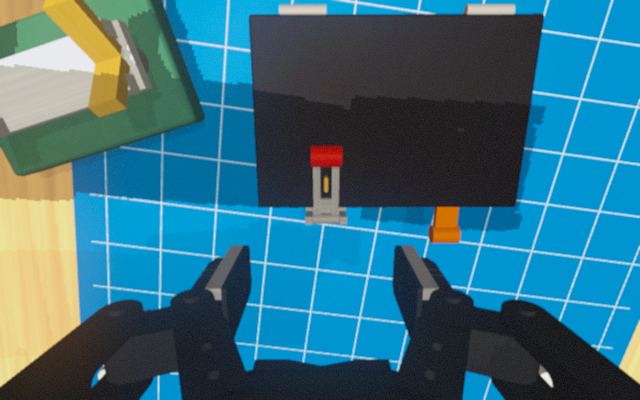

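The wrist view has the pull at (326,157), the hinge at (326,219) and the tab bar at (445,236). All of them are about 2 px right of my model, which puts the case about 1.7 mm further along world x. Going to the pull now.

```bash
sed -i 's/CC=np.array(\[.562,.199,0.\])/CC=np.array([.5637,.1992,0.])/' h.py; python3 - <<'E'
from h import *
plan([(case(-23,45,110),97.85,3),(case(-23,45,69),97.85,2)])
E
```

```text
T [[0.3,0.04,0.71],[0.31,0.04,0.71],[0.3,0.03,0.71],[0.0,0.0,0.68],[0.0,0.0,0.68]] 
R [[0.0,-0.01,0.01],[0.0,-0.01,0.01],[0.0,-0.01,0.0],[0.0,0.0,0.0],[0.0,0.0,0.0]]
end [0.5222 0.1701 0.0691] yaw 97.87
```

Call:
send_rows(translation=[[0.3, 0.04, 0.7], [0.3, 0.04, 0.7], [0.3, 0.04, 0.7], [0, 0, 0.7], [0, 0, 0.6]], rotation=[[0, 0, 0], [0, 0, 0], [0, 0, 0], [0, 0, 0], [0, 0, 0]], grip=[60, 60, 60, 60, 50])

```text
time: 4.53
eef_pos: [0.5226, 0.1659, 0.071]
tcp_rot: [0.658, 0.753, -0.0, -0.0]
contact_force: [0.8, 0.4, 0.6]
opening: 0.584
```

Call:
send_rows(translation=[[0, 0, 0], [0, 0, 0], [0, 0, 0], [0, 0, 0], [0, 0, 0]], rotation=[[0, 0, 0], [0, 0, 0], [0, 0, 0], [0, 0, 0], [0, 0, 0]], grip=[15, 15, 15, 15, 15])

```text
time: 5.15
eef_pos: [0.522, 0.1658, 0.0723]
tcp_rot: [0.658, 0.753, -0.001, -0.001]
contact_force: [-5.3, -0.8, 0.3]
opening: 0.219
```

```bash
python3 - <<'E'
from h import *
from plant import ctrl
p0=ctrl.get_state()["eef_pos"];print(p0, ctrl.get_state()["wrist_torque"])
wps=[]
f=lambda a:np.array([50.8*np.cos(a+.178),0,50.8*np.sin(a+.178)])
a0=.1
for a in np.linspace(a0,2.35,11)[1:]:
    d=f(a)-f(a0);wps.append((p0+R.from_euler('z',Y).apply(d/1e3),97.85,1))
plan(wps)
c=wrist("w2")
E
```

```text
[0.52196734 0.16577541 0.07229849] [-0.17881482  0.75367439  0.07112049]
T [[-0.14,0.0,-0.35],[-0.22,0.0,-0.31],[-0.29,0.0,-0.26],[-0.33,0.0,-0.18],[-0.37,0.0,-0.1]] 
R [[-0.03,0.0,-0.02],[0.0,0.0,0.0],[0.0,0.0,0.0],[0.0,0.0,0.0],[0.0,0.0,0.0]]
T [[-0.38,0.0,-0.03],[-0.37,0.0,0.07],[-0.35,0.0,0.15],[-0.31,0.0,0.22],[-0.25,0.0,0.28]] 
R [[0.0,0.0,0.0],[0.0,0.0,0.0],[0.0,0.0,0.0],[0.0,0.0,0.0],[0.0,0.0,0.0]]
end [0.5343 0.0763 0.0876] yaw 97.84
[0.52196734 0.16577541 0.07229849] 5.15 cam [0.51356331 0.23482634 0.21508749]
```

Call:
send_rows(translation=[[-0.14, 0, -0.35], [-0.22, 0, -0.31], [-0.28, 0, -0.26], [-0.33, 0, -0.18], [-0.37, 0, -0.1]], rotation=[[0, 0, 0], [0, 0, 0], [0, 0, 0], [0, 0, 0], [0, 0, 0]], grip=[15, 15, 15, 15, 15])

```text
time: 5.82
eef_pos: [0.5274, 0.1262, 0.1083]
tcp_rot: [0.658, 0.753, -0.0, -0.002]
contact_force: [-5.2, 1.9, -8.6]
opening: 0.214
```

Call:
send_rows(translation=[[-0.38, 0, -0.03], [-0.37, 0, 0.07], [-0.35, 0, 0.15], [-0.31, 0, 0.22], [-0.25, 0, 0.28]], rotation=[[0, 0, 0], [0, 0, 0], [0, 0, 0], [0, 0, 0], [0, 0, 0]], grip=[15, 15, 15, 15, 15])

```text
time: 6.45
eef_pos: [0.5351, 0.0747, 0.0908]
tcp_rot: [0.657, 0.754, -0.002, 0.0]
contact_force: [-13.0, -6.7, 9.2]
opening: 0.196
```

Call:
send_rows(translation=[[0, 0, 0], [0, 0, 0]], rotation=[[0, 0, 0], [0, 0, 0]], grip=[15, 15])

```text
time: 6.7
eef_pos: [0.5351, 0.0743, 0.0905]
tcp_rot: [0.657, 0.754, -0.003, 0.0]
contact_force: [-11.9, -5.1, 6.3]
opening: 0.198
```

```bash
python3 - <<'E'
from h import *
c=wrist("w3")
for a in(1.9,2.1,2.3,2.5):
    p=np.array([-72+50.8*np.cos(a+.178),45,67+50.8*np.sin(a+.178)]);print(a,p,proj(c,case(*p)))
E
```

```text
[0.53505464 0.07427538 0.09051362] 6.7 cam [0.52657074 0.14384894 0.233046  ]
1.9 [-96.67533102  45.         111.4045948 ] [[321.22427781 228.31396904]]
2.1 [-105.00529836   45.          105.61722776] [[321.3239034 243.2090487]]
2.3 [-112.01944861   45.           98.29031372] [[321.42648997 251.90170967]]
2.5 [-117.43814974   45.           89.71595361] [[321.52597448 254.97474141]]
```

View pics/w3.png

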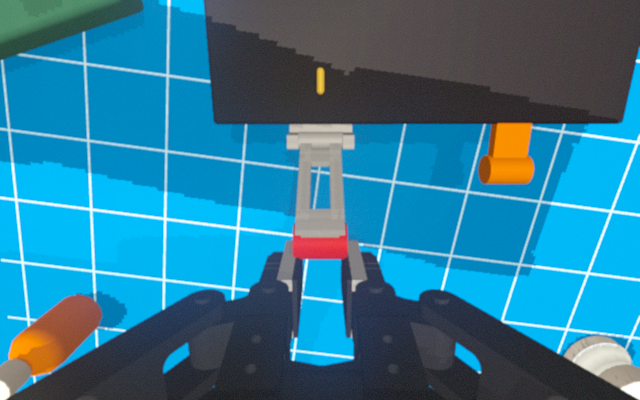

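The hasp is at about 2.1 rad, with the pull at (321,241) hanging in front of the case. The tab bar is at (506,170) and the lid is still shut. I'll release and go to the tab.

```bash
python3 - <<'E'
from h import *
c=dict(np.load("w3.npz"));print(proj(c,case(-87,-45,60)),proj(c,case(-72,45,67)))
u=proj(c,case(-87,-45,60))[0]
from plant import ctrl
s=ctrl.get_state();p,r=s["eef_pos"]+[0,0,.045],R.from_quat(s["tcp_rot"])
plan([(case(-87,-45,125),97.85,5),(case(-87,-45,46),97.85,4)],p,r)
E
```

```text
[[505.17698878 172.11258971]] [[321.64369969 143.44901224]]
T [[0.22,0.6,0.07],[0.22,0.6,0.07],[0.22,0.61,0.07],[0.22,0.6,0.07],[0.22,0.61,0.06]] 
R [[-0.01,0.01,0.0],[-0.01,0.01,0.0],[-0.01,0.01,0.0],[0.0,0.01,0.0],[-0.01,0.01,-0.01]]
T [[0.0,0.0,0.66],[0.0,0.0,0.66],[0.0,0.0,0.66],[0.0,-0.01,0.66]] 
R [[0.0,0.0,0.0],[0.0,0.0,0.0],[0.0,0.0,0.0],[0.0,0.0,0.0]]
end [0.62   0.1193 0.0459] yaw 97.86
```

Call:
send_rows(translation=[[0, 0, 0], [0, 0, 0], [0, 0, -0.3], [0, 0, -0.6], [0, 0, -0.6]], rotation=[[0, 0, 0], [0, 0, 0], [0, 0, 0], [0, 0, 0], [0, 0, 0]], grip=[50, 50, 50, 50, 50])

```text
time: 7.38
eef_pos: [0.5359, 0.0769, 0.1347]
tcp_rot: [0.658, 0.753, 0.001, 0.001]
contact_force: [0.7, -0.4, 0.5]
opening: 0.589
```

Call:
send_rows(translation=[[0.2, 0.6, 0.05], [0.2, 0.6, 0.05], [0.2, 0.6, 0.05], [0.2, 0.6, 0.05], [0.2, 0.57, 0.05]], rotation=[[0, 0, 0], [0, 0, 0], [0, 0, 0], [0, 0, 0], [0, 0, 0]], grip=[50, 50, 50, 50, 50])

```text
time: 8.0
eef_pos: [0.6207, 0.1189, 0.1268]
tcp_rot: [0.658, 0.753, 0.001, 0.001]
contact_force: [-0.4, -0.6, -0.1]
opening: 0.588
```

Call:
send_rows(translation=[[0, 0, 0.6], [0, 0, 0.7], [0, 0, 0.7], [0, 0, 0.7], [0, 0, 0]], rotation=[[0, 0, 0], [0, 0, 0], [0, 0, 0], [0, 0, 0], [0, 0, 0]], grip=[50, 50, 50, 50, 50])

```text
time: 8.62
eef_pos: [0.6172, 0.1183, 0.0409]
tcp_rot: [0.658, 0.753, -0.002, -0.002]
contact_force: [-0.3, 0.2, 0.7]
opening: 0.585
```

Call:
send_rows(translation=[[0, 0, 0], [0, 0, 0], [0, 0, 0], [0, 0, 0], [0, 0, 0]], rotation=[[0, 0, 0], [0, 0, 0], [0, 0, 0], [0, 0, 0], [0, 0, 0]], grip=[15, 15, 15, 15, 15])

```text
time: 9.25
eef_pos: [0.6193, 0.1184, 0.0452]
tcp_rot: [0.658, 0.753, -0.0, -0.0]
contact_force: [-4.7, -1.3, 5.5]
opening: 0.224
```

```bash
python3 - <<'E'
from h import *
from plant import ctrl
s=ctrl.get_state();p0=s["eef_pos"];print(p0,s["contact_force"])
f=lambda a:np.array([-152*np.cos(a),0,152*np.sin(a)])
wps=[(p0+R.from_euler('z',Y).apply((f(a)-f(0))/1e3),97.85,1) for a in np.linspace(0,1.7,16)[1:]]
plan(wps)
E
```

```text
[0.61931468 0.11839485 0.04523905] [-4.7497117  -1.2886568   5.48704698]
T [[0.03,0.0,-0.57],[0.1,0.0,-0.57],[0.16,0.0,-0.55],[0.22,0.0,-0.53],[0.28,0.0,-0.5]] 
R [[-0.01,0.0,-0.02],[0.0,0.0,0.0],[0.0,0.0,0.0],[0.0,0.0,0.0],[0.0,0.0,0.0]]
T [[0.34,0.0,-0.47],[0.38,0.0,-0.42],[0.43,0.0,-0.38],[0.47,0.0,-0.33],[0.51,0.0,-0.27]] 
R [[0.0,0.0,0.0],[0.0,0.0,0.0],[0.0,0.0,0.0],[0.0,0.0,0.0],[0.0,0.0,0.0]]
T [[0.53,0.0,-0.21],[0.56,0.0,-0.16],[0.56,0.0,-0.08],[0.58,0.0,-0.03],[0.57,0.0,0.04]] 
R [[0.0,0.0,0.0],[0.0,0.0,0.0],[0.0,0.0,0.0],[0.0,0.0,0.0],[0.0,0.0,0.0]]
end [0.596  0.2884 0.1961] yaw 97.83
```

Call:
send_rows(translation=[[0.03, 0, -0.57], [0.1, 0, -0.57], [0.16, 0, -0.55], [0.22, 0, -0.53], [0.28, 0, -0.5]], rotation=[[0, 0, 0], [0, 0, 0], [0, 0, 0], [0, 0, 0], [0, 0, 0]], grip=[15, 15, 15, 15, 15])

```text
time: 9.88
eef_pos: [0.6158, 0.1427, 0.1266]
tcp_rot: [0.658, 0.753, -0.0, -0.0]
contact_force: [-1.1, 1.7, -4.7]
opening: 0.222
```

Call:
send_rows(translation=[[0.34, 0, -0.47], [0.38, 0, -0.42], [0.43, 0, -0.38], [0.47, 0, -0.33], [0.51, 0, -0.27]], rotation=[[0, 0, 0], [0, 0, 0], [0, 0, 0], [0, 0, 0], [0, 0, 0]], grip=[15, 15, 15, 15, 15])

```text
time: 10.5
eef_pos: [0.6072, 0.2058, 0.1826]
tcp_rot: [0.658, 0.753, -0.001, -0.0]
contact_force: [-4.3, -3.8, -1.7]
opening: 0.221
```

Call:
send_rows(translation=[[0.53, 0, -0.21], [0.56, 0, -0.16], [0.56, 0, -0.08], [0.58, 0, -0.03], [0.57, 0, 0.04]], rotation=[[0, 0, 0], [0, 0, 0], [0, 0, 0], [0, 0, 0], [0, 0, 0]], grip=[15, 15, 15, 15, 15])

```text
time: 11.12
eef_pos: [0.5956, 0.2896, 0.197]
tcp_rot: [0.658, 0.753, -0.001, -0.0]
contact_force: [-6.6, -3.3, 1.7]
opening: 0.218
```

Call:
send_rows(translation=[[0, 0, 0], [0, 0, 0]], rotation=[[0, 0, 0], [0, 0, 0]], grip=[15, 15])

```text
time: 11.38
eef_pos: [0.5955, 0.2904, 0.1969]
tcp_rot: [0.658, 0.753, 0.0, -0.001]
contact_force: [-7.1, -1.1, 1.3]
opening: 0.224
```

```bash
python3 - <<'E'
from h import *
from plant import eyes
for n in("scene","top"):
    c=eyes.read_camera(n);np.savez(n+"1.npz",**{k:np.array(v) for k,v in c.items()})
    if n=="scene": a=cv2.resize(c["image"][100:300,260:500],None,fx=2,fy=2)
    else: b=cv2.resize(c["image"][110:260,180:320],None,fx=2.667,fy=2.667)[:400]
cv2.imwrite("pics/lid.png",np.hstack([a[:400],b[:400,:320]]))
E
```

```text
(no output)
```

View pics/lid.png

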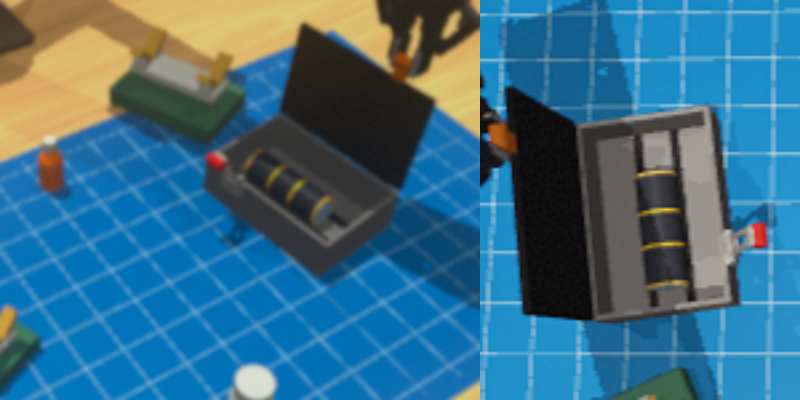

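The lid is open at about 1.7 rad and the hasp hangs off the front. The barrel is visible with its rings at crop (661,211) and (661,244). I'll locate its centre and back off the tab.

Call:
send_rows(translation=[[0, 0, 0], [0, 0, 0], [0, 0, -0.3], [0, 0, -0.9], [0, 0, -1]], rotation=[[0, 0, 0], [0, 0, 0], [0, 0, 0], [0, 0, 0], [0, 0, 0]], grip=[50, 50, 50, 60, 65])

```text
time: 12.1
eef_pos: [0.5967, 0.2886, 0.2621]
tcp_rot: [0.658, 0.753, 0.0, -0.0]
contact_force: [-0.3, 0.7, -0.7]
opening: 0.76
```

```bash
python3 - <<'E'
from h import *
t=load("top1.npz");s=load("scene1.npz")
hsv=cv2.cvtColor(t["image"],cv2.COLOR_BGR2HSV)
m=cv2.inRange(hsv,(20,120,100),(35,255,255));M=np.zeros_like(m);M[165:225,230:262]=m[165:225,230:262]
n,l,st,ce=cv2.connectedComponentsWithStats(M)
P=[(ce[i],st[i,4]) for i in range(1,n) if st[i,4]>4];print(P)
w=at(t,[p[0] for p in P],.043);inv=R.from_euler('z',-Y)
print((inv.apply(w-CC)*1e3).round(1))
E
```

```text
[(array([244.5       , 174.38888889]), np.int32(18)), (array([246.85714286, 188.75      ]), np.int32(28)), (array([247.57142857, 201.42857143]), np.int32(21)), (array([248.33333333, 215.83333333]), np.int32(6)), (array([254.5, 215.5]), np.int32(12))]
[[ -0.4 -39.6  43. ]
 [ -2.6  -1.5  43. ]
 [ -1.1  31.3  43. ]
 [  0.7  68.1  43. ]
 [-14.9  69.4  43. ]]
```

```bash
python3 - <<'E'
from h import *
plan([(case(0,14,255),52.85,9),(case(0,14,130),7.85,9)])
E
```

```text
T [[-0.31,-0.22,0.03],[-0.33,-0.19,0.03],[-0.35,-0.16,0.03],[-0.36,-0.13,0.02],[-0.37,-0.1,0.03]] 
R [[0.0,0.0,1.0],[0.0,0.0,1.0],[0.0,0.0,1.0],[0.0,0.0,0.99],[0.0,0.0,1.0]]
T [[-0.37,-0.06,0.02],[-0.38,-0.03,0.03],[-0.38,0.0,0.02],[-0.37,0.03,0.03],[0.0,0.0,0.46]] 
R [[0.0,0.0,0.99],[0.0,0.0,1.0],[0.0,0.0,0.99],[0.0,-0.01,1.0],[0.0,0.0,1.0]]
T [[0.0,0.0,0.46],[0.0,0.0,0.46],[0.0,0.0,0.46],[0.0,0.0,0.46],[0.0,0.0,0.47]] 
R [[0.0,0.0,1.0],[0.0,0.0,1.0],[0.0,0.0,1.0],[0.0,0.0,1.0],[0.0,0.0,1.0]]
T [[0.0,0.0,0.46],[0.0,0.0,0.47],[0.0,0.0,0.46]] 
R [[0.0,0.0,1.0],[0.0,0.0,1.0],[0.0,0.0,1.0]]
end [0.5499 0.1973 0.1301] yaw 7.84
```

Call:
send_rows(translation=[[-0.31, -0.22, 0], [-0.33, -0.19, 0], [-0.35, -0.16, 0], [-0.36, -0.13, 0], [-0.37, -0.1, 0]], rotation=[[0, 0, 1], [0, 0, 1], [0, 0, 1], [0, 0, 1], [0, 0, 1]], grip=[65, 65, 65, 65, 65])

```text
time: 12.72
eef_pos: [0.5706, 0.2374, 0.2622]
tcp_rot: [0.806, 0.592, 0.001, 0.0]
contact_force: [-0.6, 0.1, -1.0]
opening: 0.76
```

Call:
send_rows(translation=[[-0.37, -0.06, 0], [-0.38, -0.03, 0], [-0.38, 0, 0], [-0.37, 0.03, 0], [0, 0, 0.5]], rotation=[[0, 0, 1], [0, 0, 1], [0, 0, 1], [0, 0, 1], [0, 0, 1]], grip=[65, 65, 65, 65, 65])

```text
time: 13.35
eef_pos: [0.551, 0.1971, 0.2488]
tcp_rot: [0.915, 0.403, 0.003, 0.001]
contact_force: [0.3, 0.1, 0.6]
opening: 0.763
```

Call:
send_rows(translation=[[0, 0, 0.5], [0, 0, 0.5], [0, 0, 0.5], [0, 0, 0.5], [0, 0, 0.5]], rotation=[[0, 0, 1], [0, 0, 1], [0, 0, 1], [0, 0, 1], [0, 0, 1]], grip=[65, 65, 65, 65, 65])

```text
time: 13.98
eef_pos: [0.5504, 0.1975, 0.1717]
tcp_rot: [0.981, 0.195, 0.001, -0.0]
contact_force: [0.8, 0.6, 0.2]
opening: 0.757
```

Call:
send_rows(translation=[[0, 0, 0.5], [0, 0, 0.5], [0, 0, 0.2], [0, 0, 0]], rotation=[[0, 0, 1], [0, 0, 1], [0, 0, 1], [0, 0, 0]], grip=[65, 65, 65, 65])

```text
time: 14.48
eef_pos: [0.5499, 0.1974, 0.1353]
tcp_rot: [0.998, 0.068, 0.0, -0.0]
contact_force: [-0.3, -0.0, -0.2]
opening: 0.757
```

```bash
python3 - <<'E'
from h import *
c=wrist("w4")
for y in(-41,-2.5,14,30.5,69): print(y,proj(c,case(0,y,42)).round(1))
for x in(-20,20): print(x,proj(c,case(x,14,25)).round(1))
plan([(case(0,14,50),7.85,4),(case(0,14,12),7.85,3)])
E
```

```text
[0.54993612 0.19735263 0.13525974] 14.475 cam [0.61853449 0.20732225 0.27810874]
-41 [[322.2 118.6]]
-2.5 [[322.2 177. ]]
14 [[322.3 200.6]]
30.5 [[322.3 223.3]]
69 [[322.4 273.2]]
-20 [[349.6 193.9]]
20 [[294.8 194.1]]
T [[0.0,0.0,0.71],[-0.01,0.0,0.72],[0.0,0.0,0.71],[-0.01,0.0,0.72],[0.0,0.0,0.42]] 
R [[0.0,0.0,0.0],[0.0,-0.01,0.0],[0.0,0.0,-0.01],[0.0,-0.01,0.0],[0.0,0.0,0.0]]
T [[0.0,0.0,0.42],[0.0,0.0,0.43]] 
R [[0.0,0.0,0.0],[0.0,0.0,0.0]]
end [0.5497 0.1974 0.0119] yaw 7.83
```

View pics/w4.png

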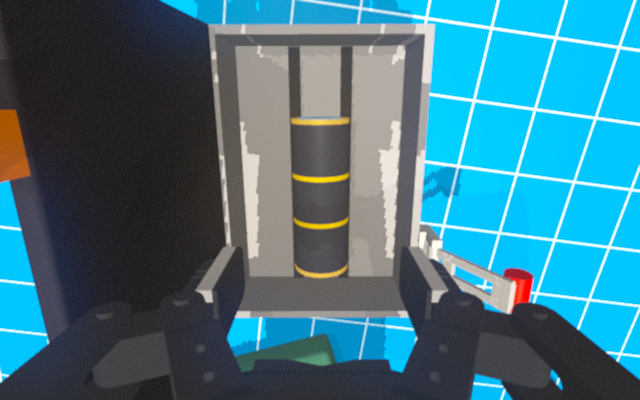

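The wrist view shows the barrel rims at rows 121 and 272 and the rings at 179 and 224, column 321. That is within about 1 mm of the prediction, with case y about 15. The rails extend to about ±24 mm, so I'll keep the tips above z 11 mm.

Call:
send_rows(translation=[[-0.03, 0, 0.7], [0, 0, 0.7], [0, 0, 0.7], [0, 0, 0.7], [0, 0, 0.5]], rotation=[[0, 0, 0], [0, 0, 0], [0, 0, 0], [0, 0, 0], [0, 0, 0]], grip=[65, 65, 65, 65, 65])

```text
time: 15.15
eef_pos: [0.5494, 0.1971, 0.0361]
tcp_rot: [0.998, 0.068, 0.001, 0.0]
contact_force: [0.6, -1.4, 1.0]
opening: 0.761
```

Call:
send_rows(translation=[[0, 0, 0.4], [0, 0, 0.3], [0, 0, 0]], rotation=[[0, 0, 0], [0, 0, 0], [0, 0, 0]], grip=[65, 65, 65])

```text
time: 15.52
eef_pos: [0.5495, 0.1956, 0.0147]
tcp_rot: [0.998, 0.067, 0.0, 0.001]
contact_force: [1.5, -6.5, -0.5]
opening: 0.764
```

Call:
send_rows(translation=[[0, 0, 0], [0, 0, 0], [0, 0, 0], [0, 0, 0], [0, 0, 0]], rotation=[[0, 0, 0], [0, 0, 0], [0, 0, 0], [0, 0, 0], [0, 0, 0]], grip=[36, 34, 34, 34, 34], squeeze=60)

```text
time: 16.15
eef_pos: [0.5496, 0.1975, 0.0159]
tcp_rot: [0.998, 0.067, 0.001, -0.0]
contact_force: [1.2, -0.2, 6.1]
opening: 0.448
```

Call:
send_rows(translation=[[0, 0, -0.3], [0, 0, -0.8], [0, 0, -1], [0, 0, -1], [0, 0, -1]], rotation=[[0, 0, 0], [0, 0, 0], [0, 0, 0], [0, 0, 0], [0, 0, 0]], grip=[34, 34, 34, 34, 34])

```text
time: 16.77
eef_pos: [0.5472, 0.1972, 0.1378]
tcp_rot: [0.998, 0.067, -0.002, 0.0]
contact_force: [1.1, -0.6, -1.3]
opening: 0.444
```

```bash
python3 - <<'E'
from h import *
from plant import eyes
c=eyes.read_camera("scene");np.savez("scene2.npz",**{k:np.array(v) for k,v in c.items()})
cv2.imwrite("pics/lift.png",cv2.resize(c["image"][60:300,260:520],None,fx=2,fy=2))
S=np.array([.5409,-.2245,.150]);plan([(S+[0,.14,0],18,9),(S,23.3,6)])
E
```

```text
!! [-0.17  1.03 -0.03] [-0.   -0.01 -0.23]
!! [-0.2   1.03 -0.03] [-0.   -0.01 -0.23]
!! [-0.22  1.02 -0.03] [-0.   -0.01 -0.23]
!! [-0.24  1.02 -0.03] [-0.   -0.   -0.23]
!! [-0.25  1.01 -0.03] [-0.   -0.01 -0.23]
T [[-0.17,1.03,-0.03],[-0.2,1.03,-0.03],[-0.22,1.02,-0.03],[-0.24,1.02,-0.03],[-0.25,1.01,-0.03]] 
R [[0.0,-0.01,-0.23],[0.0,-0.01,-0.23],[0.0,-0.01,-0.23],[0.0,0.0,-0.23],[0.0,-0.01,-0.23]]
!! [-0.28  1.01 -0.02] [-0.   -0.   -0.23]
!! [-0.3   1.01 -0.03] [-0.   -0.01 -0.22]
T [[-0.28,1.01,-0.02],[-0.3,1.01,-0.03],[-0.31,1.0,-0.02],[-0.34,0.99,-0.03],[-0.24,0.74,0.0]] 
R [[0.0,0.0,-0.23],[0.0,-0.01,-0.22],[0.0,0.0,-0.23],[0.0,-0.01,-0.22],[0.0,0.0,-0.18]]
T [[-0.25,0.74,0.0],[-0.26,0.73,0.0],[-0.28,0.73,0.0],[-0.28,0.72,0.0],[-0.3,0.72,0.0]] 
R [[0.0,0.0,-0.18],[0.0,0.0,-0.18],[0.0,0.0,-0.17],[0.0,0.0,-0.18],[0.0,0.0,-0.17]]
end [ 0.5409 -0.2247  0.1501] yaw 23.3
```

View pics/lift.png

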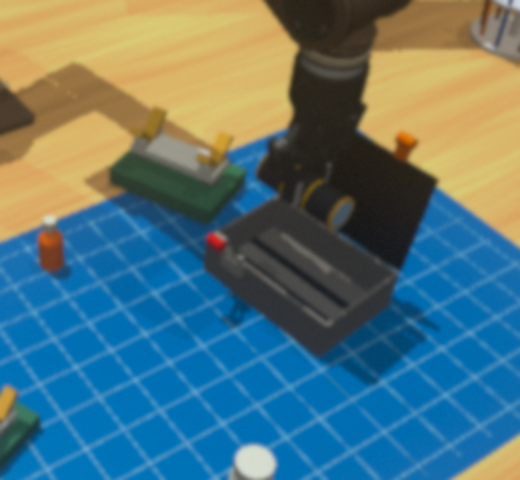

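The barrel is lifted at crop (325,200), the lid is still up, and the hasp is off. Moving to the stand.

Call:
send_rows(translation=[[0, 0, -0.8], [-0.2, 1, 0], [-0.2, 1, 0], [-0.22, 1, 0], [-0.24, 1, 0]], rotation=[[0, 0, 0], [0, 0, -0.2], [0, 0, -0.2], [0, 0, -0.2], [0, 0, -0.2]], grip=[34, 34, 34, 34, 34])

```text
time: 17.45
eef_pos: [0.5411, 0.074, 0.1603]
tcp_rot: [0.995, 0.103, -0.001, -0.0]
contact_force: [0.3, -0.9, -1.5]
opening: 0.443
```

Call:
send_rows(translation=[[-0.25, 1, 0], [-0.26, 1, 0], [-0.28, 1, 0], [-0.3, 1, 0], [-0.3, 1, 0]], rotation=[[0, 0, -0.2], [0, 0, -0.2], [0, 0, -0.2], [0, 0, -0.2], [0, 0, -0.2]], grip=[34, 34, 34, 34, 34])

```text
time: 18.08
eef_pos: [0.5363, -0.0814, 0.1603]
tcp_rot: [0.989, 0.146, -0.001, -0.001]
contact_force: [0.6, 0.7, -0.3]
opening: 0.448
```

```bash
python3 - <<'E'
from h import *
S=np.array([.5409,-.2245,.150]);plan([(S+[-.03,.05,0],23.3,4)])
E
```

```text
T [[-0.43,0.68,0.09],[-0.44,0.67,0.08],[-0.47,0.66,0.09],[-0.48,0.64,0.08]] 
R [[-0.01,0.01,-0.33],[0.0,0.01,-0.33],[-0.01,0.0,-0.32],[0.0,0.01,-0.33]]
end [ 0.5109 -0.1745  0.1501] yaw 23.31
```

Call:
send_rows(translation=[[-0.43, 0.67, 0], [-0.45, 0.67, 0], [-0.46, 0.66, 0], [-0.48, 0.64, 0], [0, 0, 0]], rotation=[[0, 0, -0.33], [0, 0, -0.33], [0, 0, -0.32], [0, 0, -0.33], [0, 0, 0]], grip=[34, 34, 34, 34, 34])

```text
time: 18.7
eef_pos: [0.5109, -0.1743, 0.1606]
tcp_rot: [0.98, 0.2, -0.001, -0.001]
contact_force: [0.2, 0.4, -1.6]
opening: 0.447
```

```bash
python3 - <<'E'
from h import *
c=wrist("w5")
print("seat pred",proj(c,[.5409,-.2245,.068]))
print("axis pts",[proj(c,np.array([.5409,-.2245,.068])+d*np.array([np.cos(np.radians(23.3)),np.sin(np.radians(23.3)),0])).round(1) for d in(-.038,.038)])
E
```

```text
[ 0.51085439 -0.17425681  0.16056146] 18.7 cam [ 0.57493381 -0.1467049   0.30327506]
seat pred [[407.99580532 189.40117778]]
axis pts [array([[404.6, 241.5]]), array([[411.7, 132.7]])]
```

View pics/w5.png

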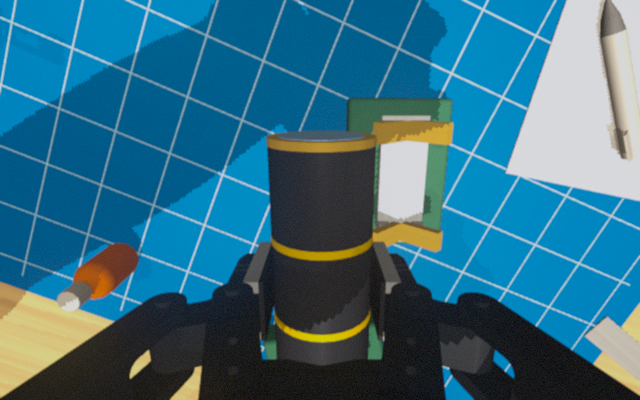

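The barrel hangs straight in the grip, its axis at column 322, the rings at rows 249 and 327. The stand sits to the right, with its far V at (412,132) and near V at (408,238). I'll fit the stand's edges numerically and check with an overlay.

```bash
cat > fit.py <<'E'
from h import *
from scipy.optimize import least_squares
c=load("w5.npz");im=c["image"];hsv=cv2.cvtColor(im,cv2.COLOR_BGR2HSV)
g=cv2.inRange(hsv,(60,80,20),(90,255,200));
# base top edges: right edge columns for rows, far edge rows for cols (green->blue)
br=cv2.inRange(hsv,(14,110,70),(28,255,255))
for v in range(104,240,12):
    r=np.where((g|br)[v,345:470])[0]+345; b=np.where(br[v,380:470])[0]+380; print(v,"green",r.min() if len(r) else 0,r.max() if len(r) else 0,"brass",(b.min(),b.max()) if len(b) else "")
for u in range(350,460,12):
    r=np.where(g[80:140,u])[0]+80; print(u,"far row",r.min() if len(r) else 0, "brass rows",[ (x.min(),x.max()) for x in [np.where(br[100:260,u])[0]+100] if len(x)])
x0,y0,th=.5409,-.2245,23.3
def W(x,y,z): return np.array([x0,y0,0])+R.from_euler('z',th-90,degrees=True).apply(np.array([x,y,z])/1e3)
o=cv2.resize(im[80:270,330:480],None,fx=4,fy=4,interpolation=cv2.INTER_CUBIC)[:600]
def L(pts,col):
    q=(proj(c,[W(*p) for p in pts])-[330,80]+.5)*4
    cv2.polylines(o,[q.astype(int)],False,col,1)
L([(-40,-60,22),(40,-60,22),(40,60,22),(-40,60,22),(-40,-60,22)],(0,0,255))
for y in(31,45,-31,-45):
    L([(-21,y,68),(0,y,47),(21,y,68)],(255,0,255))
cv2.imwrite("pics/ov.png",o)
t=R.from_quat(c["orientation"])
s_p=np.array([.51085,-.17426,.16056]);d=np.array([np.cos(np.radians(23.1)),np.sin(np.radians(23.1)),0])
for h in(.026,.031):
    print(h,[(k,proj(c,s_p+d*k+[0,0,h])[0].round(1)) for k in(-.0165,.0165,.053)])
E
python3 fit.py
```

```text
104 green 348 451 brass 
116 green 348 450 brass 
128 green 347 451 brass (np.int64(380), np.int64(451))
140 green 354 450 brass (np.int64(380), np.int64(450))
152 green 375 447 brass 
164 green 375 445 brass 
176 green 375 444 brass 
188 green 374 443 brass 
200 green 375 442 brass 
212 green 374 441 brass 
224 green 372 440 brass (np.int64(391), np.int64(414))
236 green 371 441 brass (np.int64(380), np.int64(441))
350 far row 99 brass rows [(np.int64(141), np.int64(257))]
362 far row 99 brass rows [(np.int64(139), np.int64(253))]
374 far row 99 brass rows [(np.int64(122), np.int64(241))]
386 far row 99 brass rows [(np.int64(122), np.int64(245))]
398 far row 99 brass rows [(np.int64(121), np.int64(240))]
410 far row 99 brass rows [(np.int64(121), np.int64(242))]
422 far row 99 brass rows [(np.int64(122), np.int64(246))]
434 far row 99 brass rows [(np.int64(122), np.int64(250))]
446 far row 99 brass rows [(np.int64(123), np.int64(144))]
458 far row 0 brass rows []
0.026 [(-0.0165, array([322.4, 331.5])), (0.0165, array([322.5, 251.2])), (0.053, array([322.7, 148. ]))]
0.031 [(-0.0165, array([322.4, 340.2])), (0.0165, array([322.6, 257.4])), (0.053, array([322.7, 150.3]))]
```

View pics/ov.png

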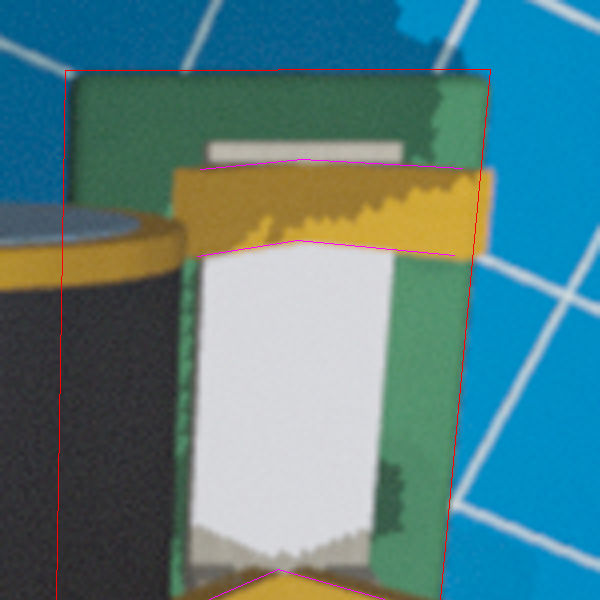

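The overlay agrees: the V edges and base outline match the model within about 0.5 mm, so the stand is at (0.5409, -0.2245) with its groove at 23.3°. Seat contact should come at TCP z of about 66 mm. Moving over and down.

```bash
python3 - <<'E'
from h import *
d=np.array([np.cos(np.radians(23.3)),np.sin(np.radians(23.3)),0])
S=np.array([.5409,-.2245,0])-.0015*d;print(S)
plan([(S+[0,0,.14],23.3,4),(S+[0,0,.08],23.3,4)])
E
```

```text
[ 0.53952233 -0.22509332  0.        ]
T [[0.05,0.49,0.17],[0.05,0.49,0.17],[0.05,0.49,0.17],[0.04,0.49,0.18],[0.0,0.0,0.5]] 
R [[-0.01,0.0,-0.01],[-0.01,0.0,-0.01],[0.0,0.01,0.0],[-0.01,0.0,-0.01],[0.0,0.0,0.0]]
T [[0.0,0.0,0.5],[0.0,0.0,0.5],[0.0,-0.01,0.5]] 
R [[0.0,0.0,0.0],[0.0,0.0,0.0],[0.0,0.0,0.0]]
end [ 0.5394 -0.225   0.0799] yaw 23.32
```

Call:
send_rows(translation=[[0.05, 0.49, 0.1], [0.05, 0.49, 0.15], [0.05, 0.49, 0.2], [0.05, 0.49, 0.2], [0, 0, 0.5]], rotation=[[0, 0, -0.01], [0, 0, -0.01], [0, 0, 0], [0, 0, -0.01], [0, 0, 0]], grip=[34, 34, 34, 34, 34])

```text
time: 19.38
eef_pos: [0.5419, -0.2269, 0.1275]
tcp_rot: [0.979, 0.202, 0.001, 0.001]
contact_force: [-0.1, 0.4, -1.2]
opening: 0.446
```

Call:
send_rows(translation=[[0, 0, 0.5], [0, 0, 0.5], [0, 0, 0.5], [0, 0, 0], [0, 0, 0]], rotation=[[0, 0, 0], [0, 0, 0], [0, 0, 0], [0, 0, 0], [0, 0, 0]], grip=[34, 34, 34, 34, 34])

```text
time: 20.0
eef_pos: [0.5411, -0.2255, 0.0829]
tcp_rot: [0.979, 0.203, 0.0, 0.0]
contact_force: [-0.7, 0.2, -1.5]
opening: 0.446
```

```bash
python3 - <<'E'
from h import *
from plant import ctrl
s=ctrl.get_state();print(s["contact_force"],s["wrist_torque"])
plan([((.5395,-.2251,.068),23.3,2)])
E
```

```text
[-0.74051255  0.20999756 -1.47631279] [-0.0672958   0.01149416 -0.01443846]
T [[-0.02,-0.02,0.25],[-0.02,-0.01,0.25]] 
R [[0.0,0.0,0.01],[0.01,-0.01,0.01]]
end [ 0.5396 -0.2252  0.0679] yaw 23.32
```

Call:
send_rows(translation=[[-0.02, -0.02, 0.25], [-0.02, -0.01, 0.25], [0, 0, 0], [0, 0, 0]], rotation=[[0, 0, 0], [0, 0, 0], [0, 0, 0], [0, 0, 0]], grip=[34, 34, 34, 34])

```text
time: 20.5
eef_pos: [0.5396, -0.2254, 0.0678]
tcp_rot: [0.979, 0.203, 0.0, 0.0]
contact_force: [0.6, -1.7, -0.4]
opening: 0.443
```

Call:
send_rows(translation=[[0, 0, 0.07], [0, 0, 0.07], [0, 0, 0], [0, 0, 0]], rotation=[[0, 0, 0], [0, 0, 0], [0, 0, 0], [0, 0, 0]], grip=[34, 34, 34, 34])

```text
time: 21.0
eef_pos: [0.5403, -0.226, 0.0644]
tcp_rot: [0.979, 0.203, 0.001, 0.001]
contact_force: [1.3, -3.7, 4.3]
opening: 0.448
```

```bash
cat > f.py <<'E'
from h import *
from plant import ctrl
s=ctrl.get_state();q=R.from_quat(s["tcp_rot"]);print(s["time"],s["eef_pos"],"F tool",q.inv().apply(s["contact_force"]).round(2),"M",q.inv().apply(s["wrist_torque"]).round(3))
th=np.radians(23.3);d=s["eef_pos"][:2]-[.5409,-.2245];print("along",d@[np.cos(th),np.sin(th)],"across(tool y)",d@[np.sin(th),-np.cos(th)],"yaw",np.degrees(np.arctan2(*q.as_matrix()[[1,0],0])))
E
python3 f.py
```

```text
21.0 [ 0.54034081 -0.22600479  0.06440097] F tool [-0.28  3.88 -4.32] M [-0.694  0.072  0.114]
along -0.0011087942523195717 across(tool y) 0.001160881151131299 yaw 23.405934674764843
```

Contact made: about 6 N up, but 3.9 N sideways along +tool y, so only one side is bearing. I'll shift along +y until that vanishes.

Call:
send_rows(translation=[[0, 0.02, 0], [0, 0.02, 0], [0, 0, 0], [0, 0, 0]], rotation=[[0, 0, 0], [0, 0, 0], [0, 0, 0], [0, 0, 0]], grip=[34, 34, 34, 34])

```text
time: 21.5
eef_pos: [0.5403, -0.2261, 0.0637]
tcp_rot: [0.979, 0.203, 0.001, 0.0]
contact_force: [2.2, -1.5, 5.5]
opening: 0.442
```

```bash
python3 f.py
```

```text
21.5 [ 0.54031138 -0.22609048  0.06370976] F tool [ 1.39  2.21 -5.47] M [-0.484  0.199  0.184]
along -0.0011697205810421217 across(tool y) 0.0012279508826896985 yaw 23.39257536218621
```

Call:
send_rows(translation=[[0, 0.03, 0.04], [0, 0.02, 0.05], [0, 0, 0], [0, 0, 0]], rotation=[[0, 0, 0], [0, 0, 0], [0, 0, 0], [0, 0, 0]], grip=[34, 34, 34, 34])

```text
time: 22.0
eef_pos: [0.5404, -0.2263, 0.0611]
tcp_rot: [0.979, 0.202, -0.0, -0.002]
contact_force: [0.8, 0.4, 8.5]
opening: 0.449
```

```bash
python3 f.py
```

```text
22.0 [ 0.54038365 -0.22628367  0.06105899] F tool [ 0.88 -0.06 -8.53] M [0.137 0.225 0.293]
along -0.001179765752705804 across(tool y) 0.001433960863448316 yaw 23.33873454075444
```

The lateral force is gone and the push is about 10 N, with roughly 5 mm of sink. A yaw moment of 0.29 N m remains, so I'll relieve it with a small turn and re-check.

Call:
send_rows(translation=[[0, 0, 0], [0, 0, 0], [0, 0, 0]], rotation=[[0, 0, 0.1], [0, 0, 0], [0, 0, 0]], grip=[34, 34, 34])

```text
time: 22.38
eef_pos: [0.5405, -0.2264, 0.0611]
tcp_rot: [0.98, 0.198, -0.0, -0.001]
contact_force: [0.4, 0.3, 7.9]
opening: 0.446
```

```bash
python3 f.py; python3 - <<'E'
from h import *
from plant import eyes
c=eyes.read_camera("scene");t=eyes.read_camera("top")
a=c["image"][120:300,130:480];b=t["image"][120:270,180:460]
a=cv2.resize(a,(790,406));b=cv2.resize(b[:, :],(355,190))
o=np.zeros((596,790,3),np.uint8);o[:406]=a;o[406:,:355]=b;cv2.imwrite("pics/fin.png",o)
E
python3 f.py
```

```text
22.375 [ 0.54047808 -0.22644459  0.06112409] F tool [ 0.51 -0.17 -7.88] M [0.019 0.232 0.112]
along -0.0011566793863951107 across(tool y) 0.0016191108789282355 yaw 22.896950070317565
22.475 [ 0.5404838  -0.22643906  0.06113296] F tool [ 1.99 -0.78 -6.91] M [0.077 0.229 0.135]
along -0.0011492453614630072 across(tool y) 0.0016162960153751494 yaw 22.899165809070215
```

View pics/fin.png

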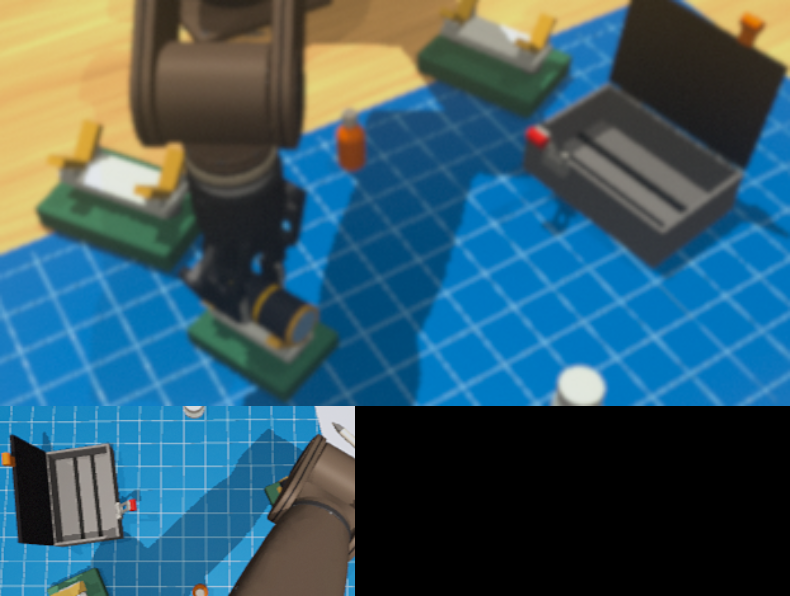

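The barrel is in the stand, in the grip. The lid and hasp are open and the bottle and jar are in place. A pitch moment of 0.23 N m remains, which I'll relieve with a 1° tilt.

Call:
send_rows(translation=[[0, 0, 0], [0, 0, 0], [0, 0, 0], [0, 0, 0]], rotation=[[0, 0.1, 0.05], [0, 0.1, 0], [0, 0, 0], [0, 0, 0]], grip=[34, 34, 34, 34])

```text
time: 22.98
eef_pos: [0.5405, -0.2264, 0.0612]
tcp_rot: [0.98, 0.197, 0.008, -0.003]
contact_force: [0.9, 1.8, 8.3]
opening: 0.445
```

```bash
python3 f.py;python3 -c "from plant import eyes;eyes.read_camera('top')"; python3 f.py
```

```text
22.975 [ 0.54053338 -0.22643023  0.06118341] F tool [ 1.69 -1.35 -8.26] M [ 0.023  0.119 -0.128]
along -0.0011002139778231005 across(tool y) 0.001627799793030546 yaw 22.720028484591413
23.025 [ 0.54055715 -0.22641342  0.06118814] F tool [ 0.98 -0.5  -8.53] M [ 0.088  0.115 -0.089]
along -0.001071737562900691 across(tool y) 0.0016217595642732958 yaw 22.722888154803346
```

Moments are down, the sideways force is within noise of zero, and the push is steady at about 10 N. Handing in.

```bash
python3 -c "from plant import ticket;print(ticket.sign_off())"
```

```text
the job is handed in; nothing more can be done
None
```

The job is handed in at about 23 s of the 61 s allowed, with the barrel still gripped and pressed in the stand. Sign-off gave no verdict.

- **Hasp and lid:** I swung the hasp off to about 2.1 rad, then opened the lid by its tab to about 1.7 rad. Both were still open in the last picture.
- **Barrel and stand:** I lifted the barrel clear of the case and laid it in the 80 × 120 mm stand; the other two stands are about 107 × 160 mm.
- **Pressing:** When it first touched, the barrel bore on one side only, with 3.9 N sideways. I shifted across the groove, then turned and tilted slightly, until that force was gone.

**Last checks:**
- The push on the V-head was about 10 N, and the TCP was about 5 mm below expected contact. Both put the head roughly halfway down.
- Sideways force was about 0.5–1.3 N, and the leftover moments were about 0.1 N m.
- The TCP sits 1 mm off the seat along the groove.
- In the last picture the bottle and jar stood where they had been. The rocket was only partly in view.

**Disagreement:** the TCP reads 1.6 mm across from the camera-measured seat. I trusted the force balance over the roughly 2 mm camera calibration.

The contact force on each V face could not be read directly.

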